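# Crank the router lift up to its stop

## Robot

A 6-joint arm with a two-finger parallel gripper is mounted at the origin on the work surface. World frame = base frame: x ahead of the robot, y to its left, z up, the work surface at z = 0. Lengths are in m, angles in rad, forces in N, time in s.
With the tool pointing down it reaches from about 0.275 to 0.725 m from the base axis. Payload 5.6 kg.
Tool frame: the origin (TCP) lies midway between the tips of the shut fingers; the grasp point (between the pads) lies 19 mm behind it; z points along the fingers, y is the line along which they close (so a half turn about z gives the same grasp; the last joint's range is limited). The gripper opens to 85 mm and grips with 20 to 120 N. Pads are 22 mm wide; open, the fingers measure 114 mm over their backs; the gripper's body (76 mm by 85 mm) begins 54 mm behind the grasp point. The pads swing forward as they close: fully open they stand 13 mm farther back than shut.
Start: joints at [-0.826, 0.255, 0.108, 0, -1.424, -0.285], TCP at [0.244, -0.493, 0.231] pointing down, gripper open.
Joint ranges: [-2.95, 2.95], [-1.21, 1.97], [-1.09, 1.5], [-2.87, 1.71], [-2.94, -0.07], [-3.05, 3.05]. Speed limits (rad/s): [2.57, 2.57, 3.14, 3.14, 3.14, 3.14].

## Interface

Orientations are given as a unit quaternion [x, y, z, w].
In Python, from plant import r gives the robot as it stands.
- The arm moves only by the shell command python3 -m inch 'ROWS' [FORCE]. ROWS is JSON, a list of rows, each a list of 3 entries, a list of its own where there are three numbers: the gripper's target within -1 to 1 (shut at 1, half-way at 0, fully open at -1), then the shift along the tool's x, y, z in units of 60 mm (1.0 is 60 mm), then the turn, a rotation vector about the tool's x, y, z in units of 10 degrees (1.0 is 10 degrees). In form: [[hand, [tx, ty, tz], [rx, ry, rz]], ...]. A call has 1 to 12 rows; each row is the pose to reach, as a shift and turn from the pose commanded when the call began, along the tool's axes at that moment; what a row does not reach only later rows make up. A row lasts 1/8 s, in which the tool goes at most 62.5 mm and 10.7 degrees, less where a joint would pass 70% of its speed; a pose out of reach is approached as far as the arm can. A call with a gripper value outside its range is refused whole. The fingers move at their own pace and stop on an object; FORCE is the grip in N (left out, the last holds). Time passes only in rows, so rows that repeat a pose let the fingers close. It gives the time, the measured TCP pose, the force, the opening and the grip force at its end, in the units of the state.
- r.get_obs(): the state, without advancing time (a new reading comes with each control period).
- r.camera(name): name is "scene" or "side" or "wrist"; returns a dict with "image" (480x640x3 uint8, red, green, blue), "fx", "fy", "cx", "cy" (pixels), "world_to_cam" (4x4, takes a point from world to camera coordinates). Camera axes: x right, y down, z forward; pixel columns grow to the right and rows downward; lengths in m; the calibration is good to about 2 mm. A picture is of the moment at which its call begins. There is no depth.
- r.sign_off(): hands the job in; it is judged then, once.
The state is a dict: "clock": time; "q": joint angles; "dq": joint speeds; "joint_efforts": joint torques, N m; "tool_pos": TCP position; "ee_rot": TCP orientation; "contact_force": force on the tool from outside, world axes, zero at the start; "ft_torque": the same for the moment, N m; "finger_gap": finger opening in m; "grasp_force": force on a finger pad.
Only numpy, scipy, OpenCV 4.12 (cv2) and the standard library are available. Lean on these libraries where they do the work, as an engineer would, in place of code of your own. Each camera call takes 0.05 s, during which the arm holds its last target. There are 200 camera calls.

## Task

Raise the router cutter to the top of its travel: lift the loose crank out of its wooden stand, put it down the crank hole in the router table and feel it fully home onto the hidden hex spindle, then wind it clockwise (seen from above) until the lift comes up against its stop. Be gentle: never ram or strain the crank against the lift, and leave the other things on the bench alone. Leave the crank standing on the spindle and let go of it.

Things in the scene. Friction and masses are not known exactly. Their poses are not given: they have to be found in the camera images.
- crank_hub (a point): Centre of the hub of the loose steel crank, half-way up: a dark block 30 mm along x, 24 mm along y, 30 mm high, with flat sides at y = -12 and +12 mm for gripping. z up; x points along the crank arm (bar 14 mm wide, 8 mm high, 3 to 11 mm above this point) to the knob. The crank stands upright, weighs about 0.43 kg, and its yaw is anything. Below the hub: a round shaft 18 mm thick, then the socket.
- crank_grip (a point): Middle of the crank's grip knob: a black upright plastic cylinder 24 mm thick, from 20 mm below to 16 mm above this point. It lies 60 mm from the crank's axis along the arm and 33 mm above the hub centre. It turns freely about its own upright axis, so it can be held without turning the hand while the crank goes round.
- crank_mouth (a point): Centre of the open lower end of the crank's socket, 85 mm below the hub centre. The socket is a hexagonal steel tube, 41 mm across its outer flats and 47 mm across its corners; inside it is a hexagon 33.2 mm across flats, 28 mm deep, its flats facing the crank's x and every 60 degrees from it.
- crank_hole (a point): Centre of the round crank hole, 54 mm wide with a chamfered rim, in the aluminium insert plate of the router table; at the plate's top face, 100 mm above the bench. z up. The plate is 10 mm thick. The hidden spindle stands below it on the same axis.
- spindle_top (a point): On the crank hole's axis 30 mm below the plate's top: the upper face of the spindle's steel hexagon, 32 mm across flats, 20 mm high, with a 6 mm cone on it. The hexagon's angle is unknown and not measured (this frame is the table's): it must be felt for. A socket out of line stops on this face and drops when turned into line under a light press; some 4 degrees of play to either side when seated.
- spindle_shoulder (a point): On the same axis, 50 mm below the plate's top: the round shoulder on which a fully seated socket's mouth rests. The spindle is stiff: it takes about 0.15 N m (2.5 N at the knob) to turn, so a light press does not turn it, and it stays where it is left. A press of 5 to 10 N is enough to feel and seat the crank; over 25 N is ramming it.
- router_table: The router table: a wooden box with its top 100 mm above the bench, 340 mm by 370 mm. Its origin is on the axis of the crank hole at bench level; it reaches from -140 to +200 mm along its x and from -120 to +250 mm along its y. The aluminium plate (200 mm by 240 mm) is set in flush; the cutter stands in a second hole 44 mm wide, at x = 20, y = 110 mm.
- cutter (a joint): Height of the router cutter above its lowest position, in m: 0 (lowest) to 0.012 (top, at the stop). It rises 1.5 mm per radian of the spindle (9.4 mm a turn) as the crank is wound clockwise seen from above. It starts between 0 and 3 mm, so 6 to 8 rad of winding are needed. At the stop the crank goes hard at once: 10 N at the knob tells it, over 20 N strains it.
- crank_stand: Wooden block 80 x 80 x 70 mm on the bench in which the crank stands, socket down, in a round hole 54 mm wide and 35 mm deep. Origin at the centre of its underside. The crank's mouth is 35 mm above the bench at the start.
- bit_block: Wooden block 75 x 75 x 45 mm holding four router bits, 75 mm high overall. Fixed; not needed.
- push_block: Loose wooden push block 50 x 110 x 42 mm lying on the router table. Leave alone.
- collet_wrench: Loose steel wrench 150 mm long lying on the router table. Leave alone.
- glue: Loose white glue bottle 160 mm tall on the bench. Leave alone.
- clamp: Loose bar clamp lying on the bench, 300 mm long. Leave alone.
- offcut: Loose wooden offcut 140 x 45 x 18 mm on the bench. Leave alone.
- mallet: Loose hammer lying on the bench. Leave alone.
- drill_driver: Loose cordless drill standing on its battery, 200 mm tall. Leave alone.
Mind the look-alikes: they are no part of the job. What is shaped like the part that bears crank_hub but yellow is not meant.

How it is judged:
On the way, in this order (a step that is already met when the one before it is completed fails the run):
1. the crank's socket is fully down over the hidden hex (z of crank_mouth in the frame of crank_hole below -0.042 m and horizontal distance between crank_mouth and crank_hole below 0.005 m), for 0.2 s.
2. the cutter has been wound up to its stop (value of joint cutter above 0.0114 m), for 0.2 s.
At the end, for the whole second after the job is handed in: The cutter is within 0.6 mm of the top of its travel; the crank is released and at rest, standing upright (within 0.15 rad) on the spindle, its socket's mouth at least 42 mm below the plate's top and within 5 mm of the hole's axis (all of step 1 and value of joint cutter above 0.0114 m and angle between crank_hub's own z axis and vertical below 0.15 rad and velocity of joint cutter below 0.002 m/s); the robot touches nothing.
It fails at once if the crank is rammed against the router table or the spindle while it is not yet on the hex (more than 45 N) (z of crank_mouth in the frame of crank_hole above -0.032 m and contact force between crank and router_table above 45 N).
It fails at once if the seated crank is strained against the lift (socket contact forces, added up, of more than 150 N: some 25 N at the knob) (contact force between crank and router_table above 150 N).
It fails at once if a bystander is pushed away (more than 30 mm) (distance of any of push_block, collet_wrench, glue, clamp, offcut, mallet, drill_driver from where it was at the start of the episode above 0.03 m).
It also fails if it takes over 72 s, if anything falls off the work surface, if the arm or the gripper's body presses on something with over 40 N, if the wrist force passes 120 N, or if a joint passes its speed limit or range.

## Working session

There is one attempt and no reset: what is moved stays moved. The work goes in short steps, Python scripts to look and compute and a shell command to move; the robot and the scene stay as the last step left them, time stands still between calls to the robot, and variables do not carry over. Pictures are saved under pics/ and viewed, at most 10 in all, crops included, and the job is handed in when it is done.

```bash
ls; mkdir -p pics; python3 - <<'E'
from plant import r
import cv2
for n in("scene","side"):
    c=r.camera(n);cv2.imwrite(f"pics/{n}0.png",c["image"][:,:,::-1]);print(n,c["fx"],c["cx"],c["cy"],c["world_to_cam"])
print(r.get_obs())
E
```

```text
pics
scene 447.7768297281748 328.3740308251427 228.8907569501863 [[-0.75535107  0.65526427  0.00857265  0.375015  ]
 [ 0.49944202  0.58409888 -0.63983293 -0.21199479]
 [-0.42426694 -0.47901694 -0.76846622  1.46323707]
 [ 0.          0.          0.          1.        ]]
side 524.1663575083094 318.49032867656484 234.85124231764578 [[-0.81292936 -0.58204882  0.01910575  0.44486926]
 [-0.38902224  0.51833665 -0.76156997  0.28208134]
 [ 0.43336769 -0.62653515 -0.64780101  1.47130535]
 [ 0.          0.          0.          1.        ]]
{'clock': 0.1, 'q': array([-8.26407862e-01,  2.55682960e-01,  1.07178087e-01, -3.96616480e-04,
       -1.42388562e+00, -2.84601262e-01]), 'dq': array([ 0.00145217, -0.00041001,  0.00356473,  0.00123885, -0.00102046,
       -0.00182407]), 'joint_efforts': array([-3.73766918e-03, -3.87605989e+01,  2.38472217e+01,  5.37802085e+00,
       -3.79888501e-03,  8.54243012e-06]), 'tool_pos': array([ 0.24392945, -0.49248369,  0.23051016]), 'ee_rot': array([-2.27845431e-01,  9.73696968e-01,  7.90415792e-04, -2.21483925e-04]), 'contact_force': array([-0.15528463,  0.04555538, -0.38516468]), 'ft_torque': array([ 0.01416219, -0.06998639, -0.01539192]), 'grasp_force': 0.0, 'finger_gap': 0.08526499967616416}
```

View pics/scene0.png

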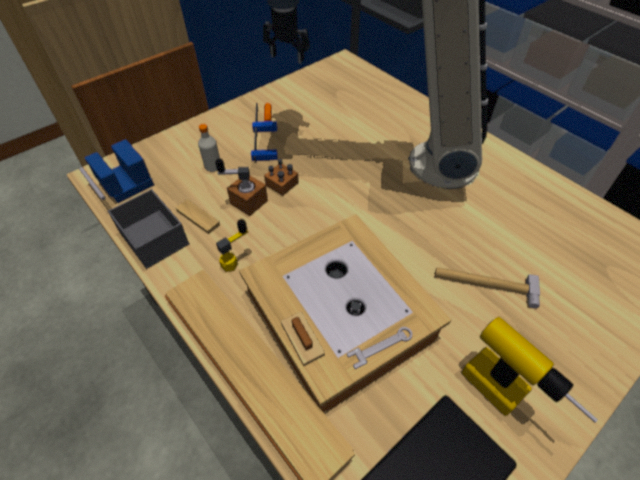

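View pics/side0.png

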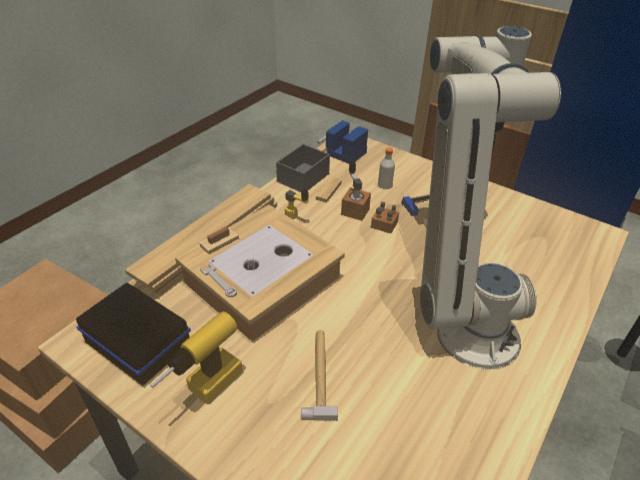

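The scene view shows the steel crank in its stand, with its hub at (244,174) and its black knob at (220,165). The look-alike is the yellow crank at (225,245), knob (242,226). The crank hole is at (337,269) and the hole with the cutter in it at (356,307). In the side view the crank hub is at (357,186), its knob at (352,167), and the crank hole at (284,250). I choose the dark one in the wooden stand.

```bash
cat > h.py <<'E'
import numpy as np,cv2
from plant import r
def ray(c,u,v):
    W=c["world_to_cam"];R=W[:3,:3];o=-R.T@W[:3,3]
    return o,R.T@np.array([(u-c["cx"])/c["fx"],(v-c["cy"])/c["fy"],1])
def onz(c,p,z):
    o,d=ray(c,*p);return o+d*(z-o[2])/d[2]
def proj(c,p):
    q=c["world_to_cam"]@np.append(p,1);return np.array([c["fx"]*q[0]/q[2]+c["cx"],c["fy"]*q[1]/q[2]+c["cy"]])
def tri(c1,p1,c2,p2):
    (a,d),(b,e)=ray(c1,*p1),ray(c2,*p2)
    t=np.linalg.lstsq(np.c_[d,-e],b-a,rcond=None)[0];P,Q=a+d*t[0],b+e*t[1];return (P+Q)/2,np.linalg.norm(P-Q)
def blob(c,p,w=18,th=60):
    "centroids of dark blobs near p"
    g=c["image"].max(2);x,y=int(p[0])-w,int(p[1])-w
    m=(g[y:y+2*w,x:x+2*w]<th).astype(np.uint8)
    n,l,s,k=cv2.connectedComponentsWithStats(m)
    return [(s[i].tolist(),(k[i]+[x,y]).round(1)) for i in range(1,n) if s[i,4]>15]
E
python3 - <<'E'
from h import *
a,b=r.camera("scene"),r.camera("side")
for c,ps in((a,[(244,174),(220,165),(337,269),(356,307)]),(b,[(357,186),(352,167),(284,250),(251,264)])):
    for p,z in zip(ps,(.12,.153,.1,.1)): print(p,onz(c,p,z).round(3),[(s[2:],k) for s,k in blob(c,p)])
for p,q in zip([(244,174),(220,165),(337,269),(356,307)],[(357,186),(352,167),(284,250),(251,264)]): print(tri(a,p,b,q))
A=cv2.resize(a["image"][140:290,180:380],None,fx=3,fy=3,interpolation=2)
B=cv2.resize(b["image"][140:290,220:420],None,fx=3,fy=3,interpolation=2)
cv2.imwrite("pics/c1.png",cv2.resize(np.vstack([A,B]),(400,600))[:,:,::-1])
cv2.imwrite("pics/c2.png",np.hstack([cv2.resize(a["image"][150:210,205:275],None,fx=5.5,fy=5.5,interpolation=2),cv2.resize(b["image"][150:210,325:395],None,fx=5.5,fy=5.5,interpolation=2)])[:,:,::-1])
E
```

```text
(244, 174) [ 0.58  -0.265  0.12 ] [([11, 12, 93], array([243.7, 175.8]))]
(220, 165) [ 0.627 -0.305  0.153] [([10, 15, 101], array([219.3, 165.2]))]
(337, 269) [0.587 0.135 0.1  ] [([21, 15, 213], array([336. , 268.2]))]
(356, 307) [0.624 0.24  0.1  ] [([18, 14, 124], array([355. , 308.6]))]
(357, 186) [ 0.574 -0.262  0.12 ] [([5, 5, 22], array([351.9, 169.8]))]
(352, 167) [ 0.627 -0.308  0.153] [([25, 24, 136], array([353.5, 159.8]))]
(284, 250) [0.585 0.13  0.1  ] []
(251, 264) [0.624 0.235 0.1  ] []
(array([ 0.57813004, -0.26905689,  0.11474607]), np.float64(0.0009786997497883473))
(array([ 0.62621243, -0.30599367,  0.15309098]), np.float64(0.0019235321595164028))
(array([0.58533041, 0.1314502 , 0.09856855]), np.float64(0.0049747453193879935))
(array([0.62292613, 0.23809657, 0.1008229 ]), np.float64(0.004316297385925792))
```

View pics/c2.png

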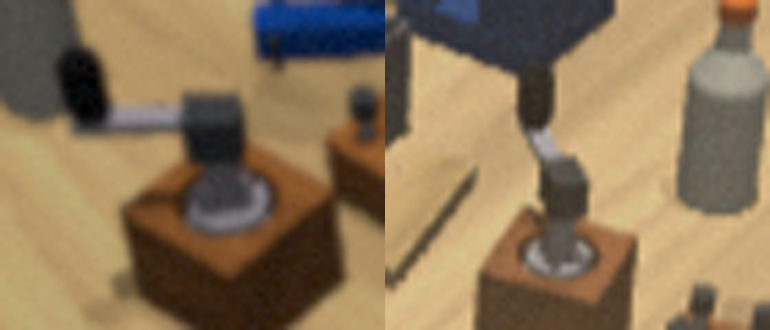

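The choice is confirmed: dark hub, black knob, in the wooden stand. The hub is at about (0.577,-0.265,0.12), the arm yaw about -40°, and hub to knob measures 63 mm against the expected 60 mm. Hole to cutter measures 112.5 mm against 111.8 mm. I now move above the crank.

```bash
python3 -m inch '[[-1,[-1,0.15,0],[0,0,-1]],[-1,[-2,0.3,0],[0,0,-2]],[-1,[-3,0.45,0],[0,0,-3]],[-1,[-4,0.6,0],[0,0,-4]],[-1,[-5,0.75,0],[0,0,-5]],[-1,[-6,0.9,0],[0,0,-6]],[-1,[-6.65,0.93,0],[0,0,-7]],[-1,[-6.65,0.93,0],[0,0,-8]],[-1,[-6.65,0.93,0],[0,0,-9]],[-1,[-6.65,0.93,0],[0,0,-10]],[-1,[-6.65,0.93,0],[0,0,-11]],[-1,[-6.65,0.93,0],[0,0,-11.36]]]' 40
python3 -m inch '[[-1,[0,0,0],[0,0,0]],[-1,[0,0,0],[0,0,0]]]'
python3 - <<'E'
from h import *
c=r.camera("wrist");cv2.imwrite("pics/w1.png",c["image"][:,:,::-1])
o=r.get_obs();print(o["q"].round(3),o["tool_pos"],o["ee_rot"],proj(c,[.577,-.265,.135]),proj(c,[.626,-.306,.169]))
E
```

```text
clock: 1.7
tool_pos: [0.5768, -0.2657, 0.2309]
ee_rot: [0.94, -0.341, -0.0, -0.0]
contact_force: [-0.7, -0.0, -0.3]
finger_gap: 0.0855
grasp_force: 0.0
clock: 1.95
tool_pos: [0.5768, -0.2658, 0.2311]
ee_rot: [0.939, -0.343, -0.0, 0.0]
contact_force: [1.2, -0.8, 0.6]
finger_gap: 0.0857
grasp_force: 0.0
[-0.186  0.429  0.357 -0.    -1.5    1.057] [ 0.57687005 -0.26577386  0.23115599] [ 9.39335342e-01 -3.43000151e-01 -1.09685911e-04 -2.03280754e-05] [314.45849918 249.92063381] [313.22092937 154.74516421]
```

View pics/w1.png

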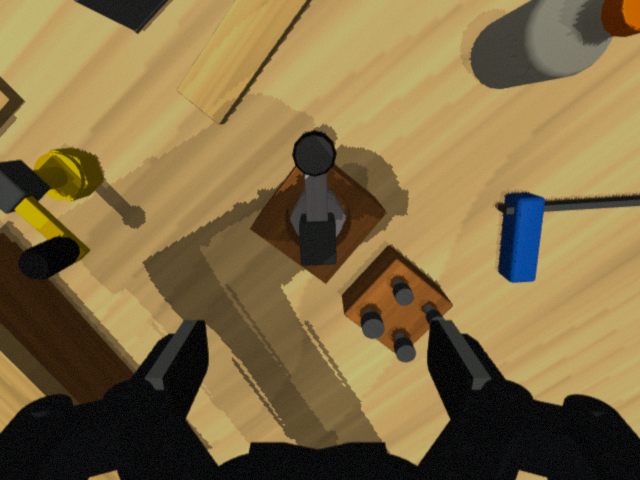

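The wrist view shows the crank's knob top at (315,154) and its dark hub from about (300,218) to (336,265). The yellow look-alike is off at the left, around (45,200).

```bash
python3 - <<'E'
from h import *
c=r.camera("wrist")
g=c["image"].max(2)
for y in (220,226,232,238,244,250,256,262,266):print(y,g[y,292:344:2])
print(g[205:275:2,318])
h=onz(c,(318,242),.135);k=onz(c,(315,154),.169)
print(h,k,np.linalg.norm((h-k)[:2]),np.degrees(np.arctan2(*(k-h)[1::-1])),ray(c,0,0)[0])
E
```

```text
220 [72 72 69 71 34 15 28 42 67 68 72 63 68 68 66 63 60 60 19 21 24 30 89 99
 95 95]
226 [ 48  69  71  62  28  24  29  30  31  34  27  28  28  26  31  28  32  28
  29  32  30  31  94 102 101  71]
232 [42 47 62 66 30 27 33 25 29 28 27 25 29 29 33 27 23 30 23 23 26 29 92 96
 56 45]
238 [46 44 42 40 24 32 30 32 28 27 36 31 30 25 26 21 28 32 24 30 32 28 48 50
 49 52]
244 [77 77 61 43 21 35 26 32 28 30 29 20 31 27 30 28 26 30 27 25 29 29 44 60
 79 88]
250 [82 80 74 77 40 27 26 28 30 31 29 30 28 24 27 31 22 27 32 25 28 28 61 86
 89 85]
256 [78 78 75 70 52 27 23 31 28 32 33 31 29 30 33 35 24 28 27 34 41 40 54 87
 89 85]
262 [123 117  92  74  64  31  29  32  30  30  28  29  33  32  30  29  37  39
  43  42  39  39  67  83  81  87]
266 [118 119 119 115 109  81  66  69  69  74  75  75  77  81  86  87  85  84
  84  88  85  83  85  82 119 180]
[72 72 71 68 71 69 74 74 48 27 28 25 30 27 31 29 27 26 28 32 23 24 31 31
 29 25 26 33 28 26 73 86 86 89 87]
[ 0.57968998 -0.27031549  0.135     ] [ 0.62571587 -0.30695431  0.169     ] 0.058828444848729414 -38.52147806823816 [ 0.63699166 -0.31806476  0.37447998]
```

```bash
python3 -m inch '[[-1,[0.09,0.02,0.6],[0,0,-0.1]],[-1,[0.09,0.02,1.2],[0,0,-0.1]],[-1,[0.09,0.02,1.7],[0,0,-0.1]],[-1,[0.09,0.02,2.0],[0,0,-0.1]],[-1,[0.09,0.02,2.13],[0,0,-0.1]],[-1,[0.09,0.02,2.13],[0,0,-0.1]],[0.3,[0.09,0.02,2.13],[0,0,-0.1]],[0.6,[0.09,0.02,2.13],[0,0,-0.1]],[1,[0.09,0.02,2.13],[0,0,-0.1]],[1,[0.09,0.02,2.13],[0,0,-0.1]],[1,[0.09,0.02,2.13],[0,0,-0.1]],[1,[0.09,0.02,2.13],[0,0,-0.1]]]' 60
python3 -m inch '[[1,[0,0,0],[0,0,0]],[1,[0,0,0],[0,0,0]],[1,[0,0,0],[0,0,0]]]'
```

```text
clock: 3.55
tool_pos: [0.5806, -0.2701, 0.104]
ee_rot: [0.942, -0.334, 0.0, -0.0]
contact_force: [-0.1, 1.3, 3.9]
finger_gap: 0.0234
grasp_force: 59.4
clock: 3.92
tool_pos: [0.5806, -0.2702, 0.1039]
ee_rot: [0.943, -0.334, 0.0, -0.0]
contact_force: [1.3, 2.3, 5.9]
finger_gap: 0.0234
grasp_force: 59.7
```

```bash
python3 -m inch '[[1,[0,0,-0.2],[0,0,0]],[1,[0,0,-0.6],[0,0,0]],[1,[0,0,-1.2],[0,0,0]],[1,[0,0,-1.8],[0,0,0]],[1,[0,0,-2],[0,0,0]],[1,[0,0,-2],[0,0,0]],[1,[0,0,-2],[0,0,0]]]'
python3 -m inch '[[1,[-0.3,-0.38,0],[0,0,0]],[1,[-0.8,-1.02,0],[0,0,0]],[1,[-1.4,-1.78,0],[0,0,0]],[1,[-2,-2.54,0],[0,0,0]],[1,[-2.6,-3.3,0],[0,0,0]],[1,[-3.2,-4.07,0],[0,0,0]],[1,[-3.7,-4.7,0],[0,0,0]],[1,[-4,-5.08,0],[0,0,0]],[1,[-4.14,-5.26,0],[0,0,0]],[1,[-4.14,-5.26,0],[0,0,0]],[1,[-4.14,-5.26,0],[0,0,0]],[1,[-4.14,-5.26,0],[0,0,0]]]'
python3 - <<'E'
from h import *
a,b,w=[r.camera(n) for n in("scene","side","wrist")]
o=r.get_obs();p=o["tool_pos"];print(o["q"].round(2),p,o["contact_force"])
h=np.array([.586,.132,.1]);out=[]
for c in(a,b):
    u,v=proj(c,h).astype(int);print(u,v);out.append(cv2.resize(c["image"][v-75:v+45,u-60:u+60],(400,400),interpolation=2))
cv2.imwrite("pics/t1.png",np.hstack(out)[:,:,::-1]);cv2.imwrite("pics/w2.png",w["image"][:,:,::-1])
E
```

```text
clock: 4.8
tool_pos: [0.5793, -0.2697, 0.2209]
ee_rot: [0.942, -0.334, -0.002, -0.0]
contact_force: [0.1, 0.3, -4.8]
finger_gap: 0.0231
grasp_force: 59.2
clock: 6.3
tool_pos: [0.5862, 0.1303, 0.2235]
ee_rot: [0.942, -0.335, -0.0, 0.0]
contact_force: [-0.2, -1.4, -4.2]
finger_gap: 0.0232
grasp_force: 59.5
[ 0.48  0.36  0.23  0.   -1.45  0.41] [0.58625818 0.13072956 0.2235979 ] [-0.33166013 -0.28460886 -4.74337462]
336 267
283 250
```

View pics/t1.png

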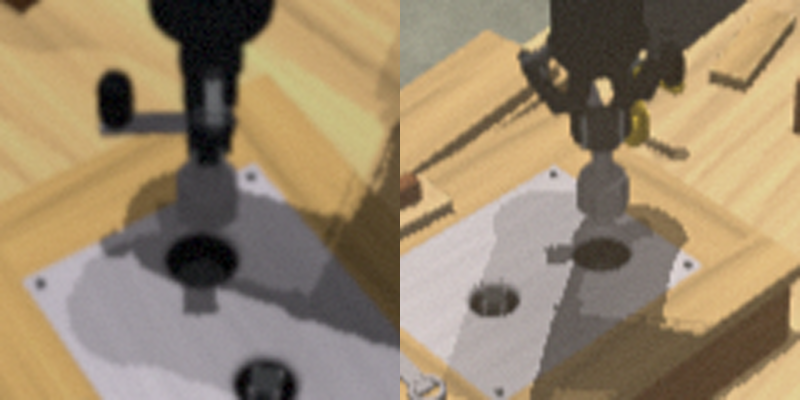

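View pics/w2.png

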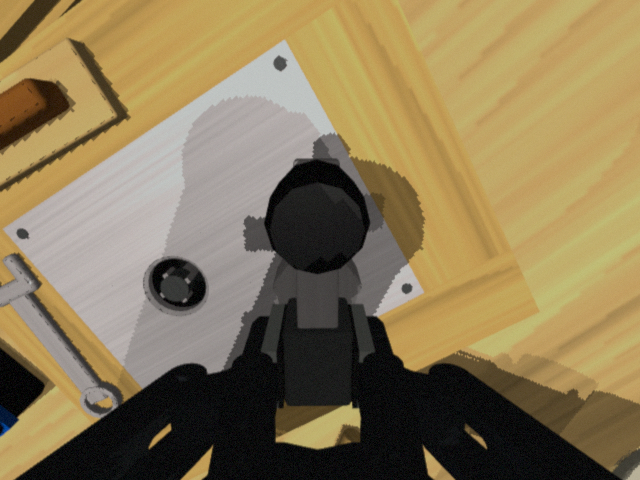

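The crops show the crank hanging upright in the gripper with its socket above the hole. The scene hole is at about crop (201,262) and the side hole at about (601,254). In the wrist view the knob (317,217) covers the crank hole, and the cutter hole is at (176,286). I measure the hole rims and the held crank.

```bash
python3 - <<'E'
from h import *
def hole(c,img,p,w,th,z=.1):
    g=img.max(2).astype(int);x,y=int(p[0]-w),int(p[1]-w)
    m=(g[y:y+2*w,x:x+2*w]<th).astype(np.uint8)
    cs=max(cv2.findContours(m,0,cv2.CHAIN_APPROX_NONE)[0],key=cv2.contourArea)
    P=np.array([onz(c,q[0]+[x,y],z)[:2] for q in cv2.convexHull(cs)],np.float32)
    (ctr,d)=cv2.minEnclosingCircle(P);return np.round(ctr,4),round(2*d,4),np.round(P.min(0),3),np.round(P.max(0),3)
for n,p,q in(("scene",(336,268),(356,308)),("side",(284,250),(251,264))):
    c=r.camera(n);im=cv2.imread(f"pics/{n}0.png")
    for th in(90,110,130,150): print(n,th,hole(c,im,p,16,th),hole(c,im,q,15,th)[:2])
c=r.camera("wrist");im=c["image"]
print("cutter wrist",[onz(c,q,.1).round(4) for q in [(176,285)]])
g=im.max(2);o=r.get_obs();T=o["tool_pos"];th=2*np.arctan2(o["ee_rot"][1],o["ee_rot"][0]);X=np.array([np.cos(th),np.sin(th)])
hz=T[2]-.104+.12
m=(g<45).astype(np.uint8)[150:280,240:400];(u,v),rad=cv2.minEnclosingCircle(max(cv2.findContours(m[:125],0,1)[0],key=cv2.contourArea))
print("knob px",u+240,v+150,rad)
k=onz(c,(317,217),hz+.049)[:2];print("knob",k,"tool x offset of axis",(k-T[:2])@X-.06, "y",(k-T[:2])@[X[1],-X[0]], np.degrees(th))
E
```

```text
scene 90 (array([0.5885, 0.1338]), 0.0525, array([0.564, 0.109], dtype=float32), array([0.613, 0.159], dtype=float32)) (array([0.6252, 0.2389]), 0.0424)
scene 110 (array([0.5886, 0.1335]), 0.0543, array([0.563, 0.107], dtype=float32), array([0.615, 0.159], dtype=float32)) (array([0.6241, 0.2386]), 0.0443)
scene 130 (array([0.5884, 0.1329]), 0.0557, array([0.561, 0.105], dtype=float32), array([0.615, 0.16 ], dtype=float32)) (array([0.6243, 0.2387]), 0.0468)
scene 150 (array([0.588, 0.133]), 0.0595, array([0.559, 0.104], dtype=float32), array([0.617, 0.161], dtype=float32)) (array([0.6234, 0.2384]), 0.0497)
side 90 (array([0.5844, 0.1346]), 0.0493, array([0.562, 0.112], dtype=float32), array([0.607, 0.156], dtype=float32)) (array([0.6116, 0.2311]), 0.0255)
side 110 (array([0.5857, 0.1331]), 0.0505, array([0.562, 0.11 ], dtype=float32), array([0.61 , 0.156], dtype=float32)) (array([0.621 , 0.2386]), 0.0417)
side 130 (array([0.5858, 0.1323]), 0.0536, array([0.561, 0.106], dtype=float32), array([0.612, 0.158], dtype=float32)) (array([0.622 , 0.2375]), 0.0438)
side 150 (array([0.5873, 0.1312]), 0.0563, array([0.56 , 0.106], dtype=float32), array([0.615, 0.158], dtype=float32)) (array([0.6234, 0.2366]), 0.0459)
cutter wrist [array([0.6239, 0.237 , 0.1   ])]
knob px 316.5 216.04386138916016 57.06367492675781
knob [0.63265289 0.09183257] tool x offset of axis 0.0007982710175286623 y 0.0012471390182297536 -39.077741480598796
```

```bash
python3 -m inch '[[1,[-0.02,-0.04,0.3],[0,0,0]],[1,[-0.02,-0.04,0.6],[0,0,0]],[1,[-0.02,-0.04,0.8],[0,0,0]],[1,[-0.02,-0.04,0.88],[0,0,0]],[1,[-0.02,-0.04,0.93],[0,0,0]],[1,[-0.02,-0.04,0.98],[0,0,0]],[1,[-0.02,-0.04,1.02],[0,0,0]],[1,[-0.02,-0.04,1.02],[0,0,0]]]'
python3 - <<'E'
from h import *
a,b=[r.camera(n) for n in("scene","side")]
h=np.array([.5872,.133,.1]);out=[]
for c in(a,b):
    u,v=proj(c,h).astype(int);out.append(cv2.resize(c["image"][v-40:v+25,u-32:u+33],(400,400),interpolation=2))
cv2.imwrite("pics/t2.png",np.hstack(out)[:,:,::-1]);print(r.get_obs()["contact_force"],r.get_obs()["ft_torque"])
E
```

```text
clock: 7.6
tool_pos: [0.5868, 0.1339, 0.1623]
ee_rot: [0.942, -0.334, 0.0, 0.0]
contact_force: [-0.8, -0.5, -4.9]
finger_gap: 0.0234
grasp_force: 59.3
[ 0.2392283  -0.17253127 -5.22284961] [-0.22555188 -0.04576388 -0.06675997]
```

View pics/t2.png

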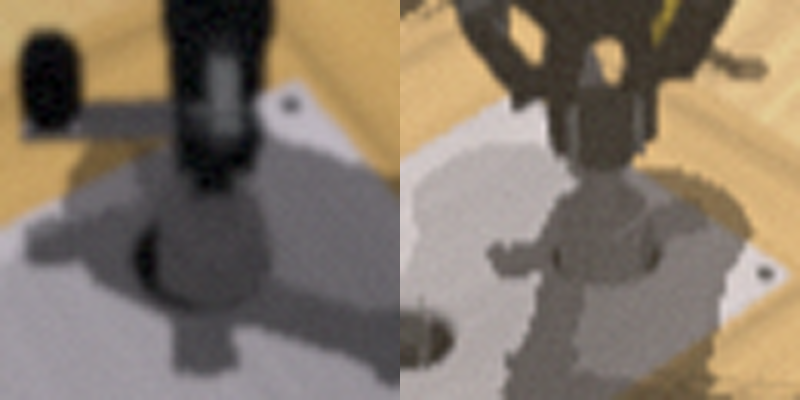

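The crops show the socket about 7 mm down inside the hole. In the scene view the dark gap is all on the left, at crop (140-158,255). In the side view it is roughly even. I measure the gap by pixel rows.

```bash
python3 - <<'E'
from h import *
for n in("scene","side"):
    c=r.camera(n);g=c["image"].max(2);h=proj(c,[.5872,.133,.1]);u,v=h.astype(int);print(n,h)
    for y in range(v-4,v+13):print(y,u-15,' '.join(f"{x:3d}" for x in g[y,u-15:u+17]))
E
```

```text
scene [336.49921932 268.50653552]
264 321  83  81  79  80  80  75  66  57  57  65  69  70  72  71  68  67  66  66  66  64  68  70  72  70  69  74  86 102 104 110 109 106
265 321  81  81  80  81  76  64  54  39  43  63  67  68  72  70  66  68  72  70  65  68  68  69  66  67  65  73  86  99 106 106 106 109
266 321  81  79  80  76  73  58  38  26  47  60  66  63  68  65  70  66  70  66  70  67  70  68  69  71  70  73  82  98 103 106 108 108
267 321  78  81  81  76  67  45  26  19  40  61  63  68  67  69  68  66  72  70  66  67  67  73  69  70  70  71  81  94 103 107 103 106
268 321  80  77  80  72  59  27  13  15  42  59  64  65  69  66  68  70  71  69  69  72  69  68  68  65  65  69  79  92 103 105 104 109
269 321  81  78  80  71  49  18  15  20  38  59  66  68  66  66  67  71  67  69  70  68  68  65  65  65  66  68  69  90 104 101 101 103
270 321  83  80  77  66  46  24  15  23  42  61  65  62  66  66  70  67  69  67  70  67  67  65  65  66  68  63  71  90 104 105 108 104
271 321  79  80  79  75  58  32   9  18  34  60  65  68  68  66  67  65  65  63  64  64  61  64  66  67  61  61  7
[... 2890 characters left out ...]
 130 128 129 128 131
258 267 176 175 175 175 169 111  99 104 102 102 101 103 101 123 126 128 124 124 123 130 130 126 126 128 131 126 128 129 135 132 132 130
259 267 175 172 174 174 174 111  97 104 101 101  99 104 103 126 126 124 125 126 126 128 130 127 127 128 123 129 132 128 129 130 130 131
260 267 174 175 176 175 170 109  99  98 104 102 103 102 107 126 125 129 129 130 128 125 129 128 125 129 129 127 128 130 130 130 131 131
261 267 172 176 173 172 136 105  93 101 101  99 102 103 118 122 124 126 128 125 127 125 127 126 125 126 129 129 131 128 130 133 127 133
262 267 171 171 173 172 112  98 104 100  99 105 102 101 127 130 128 128 124 125 129 129 127 126 124 126 126 130 129 132 129 133 130 131
```

```bash
python3 -m inch '[[1,[0.05,0,0],[0,0,0]],[1,[0.05,0,0],[0,0,0]],[1,[0.05,0,0.08],[0,0,0]],[1,[0.05,0,0.15],[0,0,0]],[1,[0.05,0,0.22],[0,0,0]],[1,[0.05,0,0.22],[0,0,0]]]'
python3 - <<'E'
from h import *
o=r.get_obs();print(o["contact_force"],o["ft_torque"],o["tool_pos"])
for n in("scene",):
    c=r.camera(n);g=c["image"].max(2);h=proj(c,[.5872,.133,.1]);u,v=h.astype(int)
    for y in range(v-3,v+11,2):print(y,u-15,' '.join(f"{x:3d}" for x in g[y,u-15:u+17]))
E
```

```text
clock: 8.55
tool_pos: [0.5888, 0.132, 0.1485]
ee_rot: [0.942, -0.334, -0.0, 0.0]
contact_force: [-0.7, -0.5, -5.0]
finger_gap: 0.0233
grasp_force: 59.4
[-0.68036559 -0.45527623 -5.03610341] [-0.01193135  0.0181561   0.04541797] [0.58877883 0.13203927 0.1484563 ]
265 321  83  80  80  78  78  70  56  56  66  68  67  69  64  64  68  65  65  63  63  66  69  72  71  73  76  81  90 100 103 109 109 108
267 321  80  81  75  80  65  44  32  44  64  69  73  65  71  65  65  66  65  63  62  66  71  70  72  68  63  54  74  93 103 103 105 108
269 321  82  81  77  72  48  26  22  44  63  65  72  68  69  69  65  65  66  70  71  69  69  67  66  65  56  40  60  85 100 103 104 102
271 321  80  79  77  74  57  35  23  43  63  63  66  67  67  70  68  70  70  71  71  70  69  69  66  66  56  40  63  91 102 108 103 103
273 321  80  80  79  76  68  55  34  43  57  68  68  64  67  63  68  70  67  68  68  68  66  65  65  66  61  58  71  85  91 100 103 103
275 321 119  97  86  78  76  76  63  58  64  65  64  67  67  65  66  64  62  65  68  61  67  65  64  64  70  70  77  76  80  80  84  88
277 321 156 147 131 124 103  94  90  81  77  71  71  66  65  69  67  66  59  65  64  66  68  67  71  71  75  78  77  77  80  78  75  77
```

```bash
python3 -m inch '[[1,[0.005,0,0.04],[0,0,0]],[1,[0.005,0,0.08],[0,0,0]],[1,[0.005,0,0.11],[0,0,0]],[1,[0.005,0,0.13],[0,0,0]],[1,[0.005,0,0.145],[0,0,0]],[1,[0.005,0,0.16],[0,0,0]],[1,[0.005,0,0.16],[0,0,0]]]'
```

```text
clock: 9.48
tool_pos: [0.5893, 0.1319, 0.1394]
ee_rot: [0.942, -0.334, -0.0, 0.0]
contact_force: [-0.6, 0.1, -4.5]
finger_gap: 0.0231
grasp_force: 59.4
```

```bash
python3 -m inch '[[1,[0,0,0.01],[0,0,0]],[1,[0,0,0.02],[0,0,0]],[1,[0,0,0.02],[0,0,0]]]'
```

```text
clock: 9.85
tool_pos: [0.5895, 0.1319, 0.1389]
ee_rot: [0.942, -0.334, 0.0, -0.0]
contact_force: [-1.2, -0.3, -0.6]
finger_gap: 0.0232
grasp_force: 60.1
```

```bash
python3 -m inch '[[1,[0,0,0.01],[0,0,0]],[1,[0,0,0.01],[0,0,0.3]],[1,[0,0,0.01],[0,0,0.6]],[1,[0,0,0.01],[0,0,0.9]],[1,[0,0,0.01],[0,0,1.2]]]'
python3 -m inch '[[1,[0,0,0],[0,0,0.3]],[1,[0,0,0],[0,0,0.6]],[1,[0,0,0],[0,0,0.9]],[1,[0,0,0],[0,0,1.2]]]'
```

```text
clock: 10.48
tool_pos: [0.5902, 0.1311, 0.1388]
ee_rot: [0.902, -0.432, 0.001, 0.0]
contact_force: [0.1, -3.3, 1.6]
finger_gap: 0.0232
grasp_force: 60.4
clock: 10.98
tool_pos: [0.59, 0.131, 0.1388]
ee_rot: [0.852, -0.524, 0.001, 0.0]
contact_force: [-1.2, -1.2, 2.3]
finger_gap: 0.0234
grasp_force: 60.5
```

```bash
python3 -m inch '[[1,[0,0,0],[0,0,0.3]],[1,[0,0,0],[0,0,0.6]],[1,[0,0,0],[0,0,0.9]],[1,[0,0,0],[0,0,0.9]]]'
python3 -m inch '[[1,[0,0,0],[0,0,0.3]],[1,[0,0,0],[0,0,0.6]],[1,[0,0,0],[0,0,0.9]],[1,[0,0,0],[0,0,0.9]]]'
```

```text
clock: 11.48
tool_pos: [0.5899, 0.1311, 0.1388]
ee_rot: [0.809, -0.588, 0.001, -0.0]
contact_force: [-2.1, -2.9, 4.1]
finger_gap: 0.0231
grasp_force: 60.8
clock: 11.98
tool_pos: [0.5898, 0.1312, 0.1388]
ee_rot: [0.76, -0.649, 0.001, -0.0]
contact_force: [-1.1, -3.3, 6.2]
finger_gap: 0.0231
grasp_force: 60.8
```

```bash
python3 -m inch '[[1,[0,0,-0.003],[0,0,0.3]],[1,[0,0,-0.003],[0,0,0.6]],[1,[0,0,-0.003],[0,0,0.9]],[1,[0,0,-0.003],[0,0,0.9]]]'
python3 -m inch '[[1,[0,0,0],[0,0,0.3]],[1,[0,0,0],[0,0,0.6]],[1,[0,0,0],[0,0,0.9]],[1,[0,0,0],[0,0,1.1]],[1,[0,0,0],[0,0,1.1]]]'
```

```text
clock: 12.48
tool_pos: [0.5897, 0.1312, 0.1388]
ee_rot: [0.707, -0.707, 0.001, 0.0]
contact_force: [-1.1, -3.7, 6.1]
finger_gap: 0.023
grasp_force: 60.9
clock: 13.1
tool_pos: [0.5895, 0.1311, 0.1388]
ee_rot: [-0.636, 0.771, -0.001, -0.0]
contact_force: [-2.3, -2.9, 6.2]
finger_gap: 0.023
grasp_force: 61.0
```

No drop over 62°, and side force is building up. The mouth sits about 2.5 mm towards -x of the TCP, so turning about the TCP swings it off axis. I re-centre and turn back about the mouth.

```bash
python3 -m inch '[[1,[0,0,-0.02],[0,0,0]],[1,[0.018,0.044,-0.02],[0,0,0]],[1,[0.018,0.044,-0.02],[0,0,0]]]'
python3 -m inch '[[1,[0,0,0.01],[0,0,0]],[1,[0,0,0.015],[0,0,0]],[1,[0,-0.002,0.015],[0,0,-0.3]],[1,[0,-0.004,0.015],[0,0,-0.6]],[1,[0,-0.006,0.015],[0,0,-0.9]],[1,[0,-0.008,0.015],[0,0,-1.2]],[1,[0,-0.008,0.015],[0,0,-1.2]]]'
```

```text
clock: 13.48
tool_pos: [0.5868, 0.132, 0.1388]
ee_rot: [-0.636, 0.772, 0.0, 0.001]
contact_force: [1.8, -0.5, -2.4]
finger_gap: 0.0233
grasp_force: 59.9
clock: 14.35
tool_pos: [0.587, 0.131, 0.1387]
ee_rot: [0.713, -0.701, 0.0, 0.0]
contact_force: [-1.1, -1.4, 4.7]
finger_gap: 0.0229
grasp_force: 60.7
```

```bash
python3 -m inch '[[1,[0,-0.002,0],[0,0,-0.3]],[1,[0,-0.004,0],[0,0,-0.6]],[1,[0,-0.006,0],[0,0,-0.9]],[1,[0,-0.008,0],[0,0,-1.2]],[1,[0,-0.008,0],[0,0,-1.2]]]'
python3 -m inch '[[1,[0,-0.002,0],[0,0,-0.3]],[1,[0,-0.004,0],[0,0,-0.6]],[1,[0,-0.006,0],[0,0,-0.9]],[1,[0,-0.008,0],[0,0,-1.2]],[1,[0,-0.008,0],[0,0,-1.2]]]'
```

```text
clock: 14.98
tool_pos: [0.5876, 0.1312, 0.1387]
ee_rot: [0.782, -0.623, 0.0, -0.0]
contact_force: [-0.1, -0.8, 3.9]
finger_gap: 0.023
grasp_force: 60.8
clock: 15.6
tool_pos: [0.5881, 0.1313, 0.1386]
ee_rot: [0.843, -0.538, 0.0, -0.0]
contact_force: [-1.5, -1.1, 6.1]
finger_gap: 0.0232
grasp_force: 60.8
```

```bash
python3 -m inch '[[1,[0,-0.002,0],[0,0,-0.3]],[1,[0,-0.004,0],[0,0,-0.6]],[1,[0,-0.006,0],[0,0,-0.9]],[1,[0,-0.008,0],[0,0,-1.2]],[1,[0,-0.008,0],[0,0,-1.2]]]'
python3 -m inch '[[1,[0,-0.002,0],[0,0,-0.3]],[1,[0,-0.004,0],[0,0,-0.6]],[1,[0,-0.006,0],[0,0,-0.9]],[1,[0,-0.008,0],[0,0,-1.2]],[1,[0,-0.008,0],[0,0,-1.2]]]'
python3 - <<'E'
from h import *
o=r.get_obs();print(o["ft_torque"],o["q"][5])
out=[]
for n in("scene","side"):
    c=r.camera(n);u,v=proj(c,[.5872,.133,.1]).astype(int);out.append(cv2.resize(c["image"][v-50:v+20,u-35:u+35],(400,400),interpolation=2))
cv2.imwrite("pics/t3.png",np.hstack(out)[:,:,::-1])
E
```

```text
clock: 16.23
tool_pos: [0.5883, 0.1313, 0.137]
ee_rot: [0.894, -0.448, -0.0, 0.001]
contact_force: [2.3, -2.2, -3.6]
finger_gap: 0.0232
grasp_force: 59.7
clock: 16.85
tool_pos: [0.5888, 0.1313, 0.137]
ee_rot: [0.936, -0.352, -0.0, 0.001]
contact_force: [3.3, -4.0, -7.2]
finger_gap: 0.023
grasp_force: 59.3
[-1.48850023 -1.68939219 -0.0582831 ] 0.3725907608845321
```

View pics/t3.png

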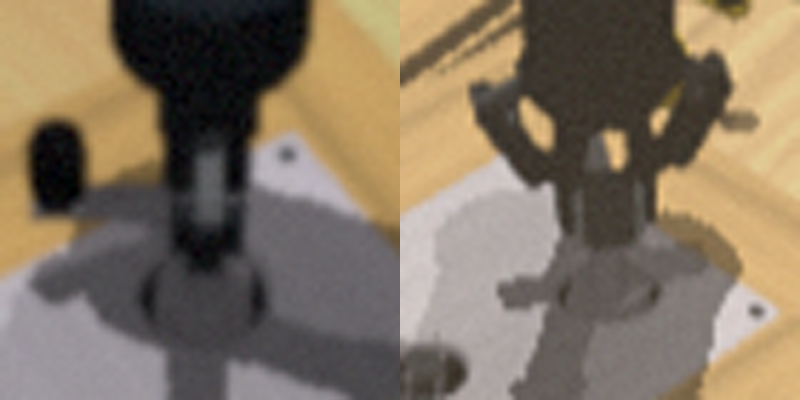

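The crank dropped at about -53°: z is down and the press force is gone. The picture shows the socket centred in the hole. I push gently down.

```bash
python3 -m inch '[[1,[0,0,0.02],[0,0,0]],[1,[0,0,0.04],[0,0,0]],[1,[0,0,0.06],[0,0,0]],[1,[0,0,0.06],[0,0,0]]]'
```

```text
clock: 17.45
tool_pos: [0.5889, 0.1314, 0.1351]
ee_rot: [0.936, -0.351, 0.0, 0.0]
contact_force: [1.5, -5.5, 2.5]
finger_gap: 0.0231
grasp_force: 60.6
```

```bash
python3 -m inch '[[1,[0.012,0.007,0],[0,0,0.2]],[1,[0.012,0.007,0],[0,0,0.5]],[1,[0.012,0.007,0.01],[0,0,0.5]],[1,[0.012,0.007,0.01],[0,0,0.5]]]'
python3 -c "
from h import *
o=r.get_obs();print(o['ft_torque'],o['contact_force'],o['tool_pos'])"
```

```text
clock: 17.95
tool_pos: [0.5888, 0.1315, 0.1332]
ee_rot: [0.92, -0.391, -0.001, -0.0]
contact_force: [2.6, -2.2, -5.4]
finger_gap: 0.0231
grasp_force: 59.4
[-0.87340794 -1.07030834  0.02089343] [ 2.5976209  -2.19550367 -5.44621478] [0.58875108 0.13148644 0.13324133]
```

```bash
python3 -m inch '[[1,[0,0,0.02],[0,0,0]],[1,[0,0,0.04],[0,0,0]],[1,[0,0,0.06],[0,0,0]],[1,[0,0,0.08],[0,0,0]],[1,[0,0,0.08],[0,0,0]]]'
```

```text
clock: 18.58
tool_pos: [0.5888, 0.1312, 0.1288]
ee_rot: [0.92, -0.391, -0.0, 0.0]
contact_force: [1.4, -1.6, -4.5]
finger_gap: 0.0233
grasp_force: 59.4
```

Sliding freely. It needs to reach TCP z of about 0.119.

```bash
python3 -m inch '[[1,[0,0,0.02],[0,0,0]],[1,[0,0,0.05],[0,0,0]],[1,[0,0,0.08],[0,0,0]],[1,[0,0,0.11],[0,0,0]],[1,[0,0,0.14],[0,0,0]],[1,[0,0,0.14],[0,0,0]]]'
python3 -m inch '[[1,[0,0,0.01],[0,0,0]],[1,[0,0,0.02],[0,0,0]],[1,[0,0,0.03],[0,0,0]],[1,[0,0,0.03],[0,0,0]]]'
```

```text
clock: 19.32
tool_pos: [0.5888, 0.1311, 0.1204]
ee_rot: [0.92, -0.391, -0.0, 0.0]
contact_force: [-0.4, -0.3, -5.7]
finger_gap: 0.0233
grasp_force: 59.4
clock: 19.82
tool_pos: [0.5891, 0.1311, 0.1191]
ee_rot: [0.92, -0.391, 0.0, -0.0]
contact_force: [-0.3, 0.0, -4.4]
finger_gap: 0.0234
grasp_force: 59.5
```

```bash
python3 -m inch '[[1,[0,0,0.01],[0,0,0]],[1,[0,0,0.015],[0,0,0]],[1,[0,0,0.015],[0,0,0]]]'
python3 -c "
from h import *
o=r.get_obs();print(o['ft_torque'],o['contact_force'],o['tool_pos'],o['q'])"
```

```text
clock: 20.2
tool_pos: [0.5892, 0.1312, 0.1189]
ee_rot: [0.92, -0.391, 0.0, -0.0]
contact_force: [-2.6, 0.6, 4.7]
finger_gap: 0.023
grasp_force: 60.7
[0.08499744 1.33711745 0.01891052] [-2.5534208   0.59222003  4.74870205] [0.58920341 0.13117241 0.11894556] [ 4.77889869e-01  4.13373219e-01  4.57686950e-02  3.00927309e-04
 -1.20232116e+00  2.89225998e-01]
```

It is seated: hard stop at 0.119, as predicted. I release, lift and go above the knob.

```bash
python3 -m inch '[[1,[0,0,-0.015],[0,0,0]],[-1,[0,0,-0.015],[0,0,0]],[-1,[0,0,-0.015],[0,0,0]],[-1,[0,0,-0.015],[0,0,0]],[-1,[0,0,-0.015],[0,0,0]],[-1,[0,0,-0.3],[0,0,0]],[-1,[0,0,-0.8],[0,0,0]],[-1,[0,0,-1.3],[0,0,0]],[-1,[0,0,-1.6],[0,0,0]],[-1,[0,0,-1.6],[0,0,0]],[-1,[0,0,-1.6],[0,0,0]]]' 40
python3 - <<'E'
from h import *
w=r.camera("wrist");o=r.get_obs();print(o["tool_pos"],2*np.degrees(np.arctan2(o["ee_rot"][1],o["ee_rot"][0])))
cv2.imwrite("pics/w3.png",w["image"][:,:,::-1])
print(proj(w,[.629,.09,.184]),proj(w,[.5875,.133,.15]))
for s,k in blob(w,proj(w,[.629,.09,.184]),60,45):print(s,k)
E
```

```text
clock: 21.58
tool_pos: [0.5886, 0.1311, 0.2129]
ee_rot: [0.92, -0.391, -0.001, 0.0]
contact_force: [-0.4, -0.2, -0.4]
finger_gap: 0.0853
grasp_force: 0.0
[0.58845595 0.13101963 0.21264959] -46.05652946085088
[313.06372509 174.56401311] [314.08446906 271.13314781]
[37, 29, 50, 55, 2042] [314.  170.4]
[27, 99, 15, 21, 115] [286.6 224.1]
[84, 98, 16, 22, 117] [345.8 224.2]
```

View pics/w3.png

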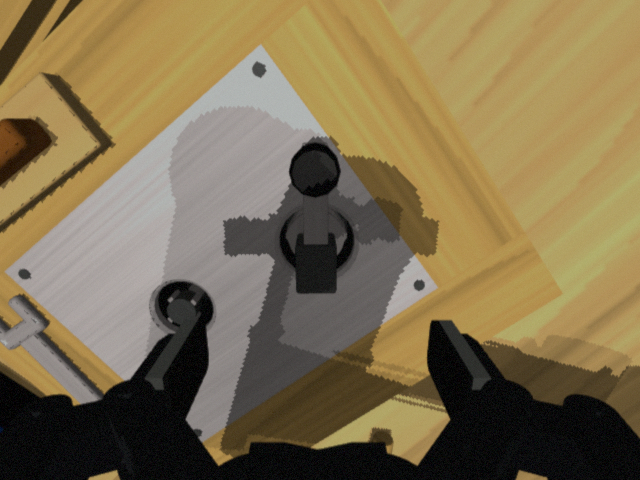

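The wrist view shows the crank seated: knob top at (315,170), hub block from about (296,235) to (336,293), socket centred in the hole at (316,240).

```bash
python3 - <<'E'
from h import *
c=r.camera("wrist");o=r.get_obs();T=o["tool_pos"][:2];th=2*np.arctan2(o["ee_rot"][1],o["ee_rot"][0]);X=np.array([np.cos(th),np.sin(th)]);Y=np.array([X[1],-X[0]])
g=c["image"].max(2)
print(g[225:300:2,304]);print(g[280,288:346:2]);print(g[120:200:2,315],g[168,280:350:2])
L=lambda p:np.round([(p[:2]-T)@X*1e3,(p[:2]-T)@Y*1e3],1)
for v in(236,238,293,294):print("hub edge",v,L(onz(c,(316,v),.15)))
for u in(296,336):print(L(onz(c,(u,270),.15)))
print("knob",L(onz(c,(314.5,170),.184)))
E
```

```text
[63 62 65 64 63 61 59 65 60 61 22 24 28 29 30 26 29 25 22 30 14 32 30 19
 24 25 25 28 25 21 27 23 24 24 56 97 99 92]
[ 71  76  99  94  34  28  25  29  29  25  30  24  22  26  22  29  30  25
  27  24  25  32  19  30  66 102 101 106 105]
[177 179 180 179 181 181 178 164 157 108  75  45  14   4  16  15  35  39
  34  35  34  37  32  32  34  33  35  33  37  31  28  29  14  19  13  10
   3  14   4  54] [161 162 160 160 151  14   9  28  32  34  36  32  34  37  35  33  40  29
  36  34  31  31  35  34  41  45  45  43   6  17 107 112 109 114 111]
hub edge 236 [19.1  0.6]
hub edge 238 [17.9  0.6]
hub edge 293 [-15.9   0.5]
hub edge 294 [-16.6   0.5]
[ -1.4 -11. ]
[-1.4 12.1]
knob [59.6  0. ]
```

```bash
python3 -m inch '[[-1,[0.5,0,0],[0,0,0]],[-1,[0.99,0,0],[0,0,0]],[-1,[0.99,0,0.4],[0,0,0]],[-1,[0.99,0,0.8],[0,0,0]],[-1,[0.99,0,1.0],[0,0,0]],[-1,[0.99,0,1.0],[0,0,0]],[0.3,[0.99,0,1.0],[0,0,0]],[0.6,[0.99,0,1.0],[0,0,0]],[1,[0.99,0,1.0],[0,0,0]],[1,[0.99,0,1.0],[0,0,0]],[1,[0.99,0,1.0],[0,0,0]],[1,[0.99,0,1.0],[0,0,0]]]' 30
python3 - <<'E'
from h import *
o=r.get_obs();print(o["contact_force"],o["tool_pos"],o["q"].round(2),2*np.degrees(np.arctan2(o["ee_rot"][1],o["ee_rot"][0])))
# circle rows: knob at -60 from... tool frame: axis at (-60,0); clockwise from above = +turn about tool z
for a in range(0,121,8):
    t=np.radians(a);print(a,np.round([(np.cos(t)-1),np.sin(t)],3))
E
```

```text
clock: 23.18
tool_pos: [0.6307, 0.0883, 0.1546]
ee_rot: [0.92, -0.391, 0.001, -0.0]
contact_force: [0.7, -0.4, 3.1]
finger_gap: 0.0229
grasp_force: 29.6
[ 0.66793856 -0.40319449  3.0591889 ] [0.63066525 0.08834916 0.15455413] [ 0.38  0.46  0.21  0.   -1.32  0.38] -46.05134975793759
0 [0. 0.]
8 [-0.01   0.139]
16 [-0.039  0.276]
24 [-0.086  0.407]
32 [-0.152  0.53 ]
40 [-0.234  0.643]
48 [-0.331  0.743]
56 [-0.441  0.829]
64 [-0.562  0.899]
72 [-0.691  0.951]
80 [-0.826  0.985]
88 [-0.965  0.999]
96 [-1.105  0.995]
104 [-1.242  0.97 ]
112 [-1.375  0.927]
120 [-1.5    0.866]
```

```bash
python3 -m inch '[[1,[-0.002,0.07,0],[0,0,0]],[1,[-0.01,0.139,0],[0,0,0]],[1,[-0.039,0.276,0],[0,0,0]],[1,[-0.086,0.407,0],[0,0,0]],[1,[-0.152,0.53,0],[0,0,0]],[1,[-0.234,0.643,0],[0,0,0]]]'
python3 - <<'E'
import numpy as np
for a0 in (40,100,160,220,280,320):
    f=lambda a:np.array([np.cos(np.radians(a)),np.sin(np.radians(a))])
    print(a0,[(f(a0+d)-f(a0)).round(3).tolist() for d in range(6,67,6)])
E
```

```text
clock: 23.92
tool_pos: [0.5923, 0.0713, 0.1545]
ee_rot: [0.92, -0.391, 0.0, -0.0]
contact_force: [2.6, -0.0, 5.0]
finger_gap: 0.0222
grasp_force: 29.9
40 [[-0.071, 0.077], [-0.15, 0.145], [-0.236, 0.205], [-0.328, 0.256], [-0.424, 0.297], [-0.524, 0.328], [-0.627, 0.347], [-0.731, 0.357], [-0.836, 0.355], [-0.94, 0.342], [-1.042, 0.318]]
100 [[-0.102, -0.024], [-0.201, -0.058], [-0.296, -0.102], [-0.386, -0.156], [-0.469, -0.219], [-0.546, -0.29], [-0.614, -0.369], [-0.674, -0.455], [-0.725, -0.546], [-0.766, -0.643], [-0.797, -0.743]]
160 [[-0.031, -0.1], [-0.051, -0.203], [-0.06, -0.307], [-0.058, -0.412], [-0.045, -0.516], [-0.022, -0.618], [0.013, -0.717], [0.057, -0.811], [0.111, -0.901], [0.174, -0.985], [0.245, -1.061]]
220 [[0.071, -0.077], [0.15, -0.145], [0.236, -0.205], [0.328, -0.256], [0.424, -0.297], [0.524, -0.328], [0.627, -0.347], [0.731, -0.357], [0.836, -0.355], [0.94, -0.342], [1.042, -0.318]]
280 [[0.102, 0.024], [0.201, 0.058], [0.296, 0.102], [0.386, 0.156], [0.469, 0.219], [0.546, 0.29], [0.614, 0.369], [0.674, 0.455], [0.725, 0.546], [0.766, 0.643], [0.797, 0.743]]
320 [[0.063, 0.084], [0.117, 0.173], [0.161, 0.268], [0.195, 0.367], [0.219, 0.469], [0.232, 0.573], [0.233, 0.678], [0.224, 0.782], [0.204, 0.885], [0.174, 0.985], [0.133, 1.081]]
```

```bash
python3 -m inch '[[1,[-0.071,0.077,-0.005],[0,0,0]],[1,[-0.15,0.145,-0.005],[0,0,0]],[1,[-0.236,0.205,-0.005],[0,0,0]],[1,[-0.328,0.256,-0.005],[0,0,0]],[1,[-0.424,0.297,-0.005],[0,0,0]],[1,[-0.524,0.328,-0.005],[0,0,0]],[1,[-0.627,0.347,-0.005],[0,0,0]],[1,[-0.731,0.357,-0.005],[0,0,0]],[1,[-0.836,0.355,-0.005],[0,0,0]],[1,[-0.94,0.342,-0.005],[0,0,0]]]'
python3 -m inch '[[1,[-0.102,-0.024,0],[0,0,0]],[1,[-0.201,-0.058,0],[0,0,0]],[1,[-0.296,-0.102,0],[0,0,0]],[1,[-0.386,-0.156,0],[0,0,0]],[1,[-0.469,-0.219,0],[0,0,0]],[1,[-0.546,-0.29,0],[0,0,0]],[1,[-0.614,-0.369,0],[0,0,0]],[1,[-0.674,-0.455,0],[0,0,0]],[1,[-0.725,-0.546,0],[0,0,0]],[1,[-0.766,-0.643,0],[0,0,0]]]'
```

```text
clock: 25.18
tool_pos: [0.5384, 0.098, 0.1543]
ee_rot: [0.92, -0.391, -0.0, 0.0]
contact_force: [3.3, -1.6, 4.5]
finger_gap: 0.0227
grasp_force: 29.9
clock: 26.42
tool_pos: [0.5336, 0.1575, 0.1541]
ee_rot: [0.92, -0.391, -0.001, 0.001]
contact_force: [-1.8, -2.5, 6.9]
finger_gap: 0.0231
grasp_force: 29.9
```

```bash
python3 -m inch '[[1,[-0.031,-0.1,-0.01],[0,0,0]],[1,[-0.051,-0.203,-0.01],[0,0,0]],[1,[-0.06,-0.307,-0.01],[0,0,0]],[1,[-0.058,-0.412,-0.01],[0,0,0]],[1,[-0.045,-0.516,-0.01],[0,0,0]],[1,[-0.022,-0.618,-0.01],[0,0,0]],[1,[0.013,-0.717,-0.01],[0,0,0]],[1,[0.057,-0.811,-0.01],[0,0,0]],[1,[0.111,-0.901,-0.01],[0,0,0]],[1,[0.174,-0.985,-0.01],[0,0,0]]]'
python3 -m inch '[[1,[0.071,-0.077,0],[0,0,0]],[1,[0.15,-0.145,0],[0,0,0]],[1,[0.236,-0.205,0],[0,0,0]],[1,[0.328,-0.256,0],[0,0,0]],[1,[0.424,-0.297,0],[0,0,0]],[1,[0.524,-0.328,0],[0,0,0]],[1,[0.627,-0.347,0],[0,0,0]],[1,[0.731,-0.357,0],[0,0,0]],[1,[0.836,-0.355,0],[0,0,0]],[1,[0.94,-0.342,0],[0,0,0]]]'
```

```text
clock: 27.68
tool_pos: [0.5848, 0.1916, 0.1547]
ee_rot: [0.92, -0.391, -0.0, -0.0]
contact_force: [-2.6, -1.3, 1.1]
finger_gap: 0.0228
grasp_force: 29.5
clock: 28.92
tool_pos: [0.6389, 0.1649, 0.155]
ee_rot: [0.92, -0.391, 0.0, -0.0]
contact_force: [-1.2, 2.4, -1.2]
finger_gap: 0.023
grasp_force: 29.4
```

```bash
python3 -m inch '[[1,[0.102,0.024,0.005],[0,0,0]],[1,[0.201,0.058,0.005],[0,0,0]],[1,[0.296,0.102,0.005],[0,0,0]],[1,[0.386,0.156,0.005],[0,0,0]],[1,[0.469,0.219,0.005],[0,0,0]],[1,[0.546,0.29,0.005],[0,0,0]],[1,[0.614,0.369,0.005],[0,0,0]],[1,[0.674,0.455,0.005],[0,0,0]],[1,[0.674,0.455,0.005],[0,0,0]]]'
cat > ok.py <<'E'
from plant import r
import sys,numpy as np
o=r.get_obs();f=np.hypot(*o["contact_force"][:2]);print("F",f.round(1));sys.exit(f>7)
E
python3 - <<'E'
import numpy as np
f=lambda a:np.array([np.cos(np.radians(a)),np.sin(np.radians(a))])
for a in range(328,460,4): print(a,(f(a+2)-f(a)).round(3).tolist(),(f(a+4)-f(a+2)).round(3).tolist())
E
```

```text
clock: 30.05
tool_pos: [0.6468, 0.1161, 0.1549]
ee_rot: [0.92, -0.391, 0.0, 0.0]
contact_force: [1.1, 1.2, 0.9]
finger_gap: 0.0226
grasp_force: 29.6
328 [0.018, 0.03] [0.017, 0.031]
332 [0.016, 0.031] [0.015, 0.032]
336 [0.014, 0.032] [0.013, 0.033]
340 [0.011, 0.033] [0.01, 0.033]
344 [0.009, 0.034] [0.008, 0.034]
348 [0.007, 0.034] [0.005, 0.034]
352 [0.004, 0.035] [0.003, 0.035]
356 [0.002, 0.035] [0.001, 0.035]
360 [-0.001, 0.035] [-0.002, 0.035]
364 [-0.003, 0.035] [-0.004, 0.035]
368 [-0.005, 0.034] [-0.007, 0.034]
372 [-0.008, 0.034] [-0.009, 0.034]
376 [-0.01, 0.033] [-0.011, 0.033]
380 [-0.013, 0.033] [-0.014, 0.032]
384 [-0.015, 0.032] [-0.016, 0.031]
388 [-0.017, 0.031] [-0.018, 0.03]
392 [-0.019, 0.029] [-0.02, 0.029]
396 [-0.021, 0.028] [-0.022, 0.027]
400 [-0.023, 0.026] [-0.024, 0.026]
404 [-0.025, 0.025] [-0.026, 0.024]
408 [-0.026, 0.023] [-0.027, 0.022]
412 [-0.028, 0.021] [-0.029, 0.02]
416 [-0.029, 0.019] [-0.03, 0.018]
420 [-0.031, 0.017] [-0.031, 0.016]
424 [-0.032, 0.015] [-0.032, 0.014]
428 [-0.033, 0.013] [-0.033, 0.011]
432 [-0.033, 0.01] [-0.034, 0.009]
436 [-0.034, 0.008] [-0.034, 0.007]
440 [-0.034, 0.005] [-0.035, 0.004]
444 [-0.035, 0.003] [-0.035, 0.002]
448 [-0.035, 0.001] [-0.035, -0.001]
452 [-0.035, -0.002] [-0.035, -0.003]
456 [-0.035, -0.004] [-0.034, -0.005]
```

```bash
python3 -m inch '[[1,[0.035,0.061,0],[0,0,0]],[1,[0.066,0.124,0],[0,0,0]],[1,[0.093,0.189,0],[0,0,0]]]' >/dev/null && python3 ok.py \
&& python3 -m inch '[[1,[0.006,0.017,0],[0,0,0]],[1,[0.011,0.033,0],[0,0,0]]]' >/dev/null && python3 ok.py \
&& python3 -m inch '[[1,[0.005,0.017,0],[0,0,0]],[1,[0.01,0.033,0],[0,0,0]]]' >/dev/null && python3 ok.py \
&& python3 -m inch '[[1,[0.005,0.017,0],[0,0,0]],[1,[0.009,0.034,0],[0,0,0]]]' >/dev/null && python3 ok.py \
&& python3 -m inch '[[1,[0.004,0.017,0],[0,0,0]],[1,[0.008,0.034,0],[0,0,0]]]' >/dev/null && python3 ok.py \
&& python3 -m inch '[[1,[0.004,0.017,0],[0,0,0]],[1,[0.007,0.034,0],[0,0,0]]]' >/dev/null && python3 ok.py \
&& python3 -m inch '[[1,[0.003,0.017,0],[0,0,0]],[1,[0.005,0.034,0],[0,0,0]]]' >/dev/null && python3 ok.py \
&& python3 -m inch '[[1,[0.002,0.017,0],[0,0,0]],[1,[0.004,0.035,0],[0,0,0]]]' >/dev/null && python3 ok.py \
&& python3 -m inch '[[1,[0.002,0.017,0],[0,0,0]],[1,[0.003,0.035,0],[0,0,0]]]' && python3 ok.py
```

```text
F 2.6False
```

```bash
sed -i 's/sys.exit(f>7)/sys.exit(int(f>7))/' ok.py; python3 ok.py \
&& python3 -m inch '[[1,[0.006,0.017,0],[0,0,0]],[1,[0.011,0.033,0],[0,0,0]]]' >/dev/null && python3 ok.py \
&& python3 -m inch '[[1,[0.005,0.017,0],[0,0,0]],[1,[0.01,0.033,0],[0,0,0]]]' >/dev/null && python3 ok.py \
&& python3 -m inch '[[1,[0.005,0.017,0],[0,0,0]],[1,[0.009,0.034,0],[0,0,0]]]' >/dev/null && python3 ok.py \
&& python3 -m inch '[[1,[0.004,0.017,0],[0,0,0]],[1,[0.008,0.034,0],[0,0,0]]]' >/dev/null && python3 ok.py \
&& python3 -m inch '[[1,[0.004,0.017,0],[0,0,0]],[1,[0.007,0.034,0],[0,0,0]]]' >/dev/null && python3 ok.py \
&& python3 -m inch '[[1,[0.003,0.017,0],[0,0,0]],[1,[0.005,0.034,0],[0,0,0]]]' >/dev/null && python3 ok.py \
&& python3 -m inch '[[1,[0.002,0.017,0],[0,0,0]],[1,[0.004,0.035,0],[0,0,0]]]' >/dev/null && python3 ok.py \
&& python3 -m inch '[[1,[0.002,0.017,0],[0,0,0]],[1,[0.003,0.035,0],[0,0,0]]]' && python3 ok.py
```

```text
F 2.6
F 1.9
F 3.6
F 3.3
F 2.9
F 4.4
F 3.8
F 3.6
clock: 32.42
tool_pos: [0.6333, 0.0912, 0.1548]
ee_rot: [0.92, -0.391, 0.0, -0.0]
contact_force: [4.6, -0.3, 4.1]
finger_gap: 0.0231
grasp_force: 29.9
F 4.6
```

```bash
python3 -m inch '[[1,[0.001,0.017,0],[0,0,0]],[1,[0.002,0.035,0],[0,0,0]]]' >/dev/null && python3 ok.py \
&& python3 -m inch '[[1,[0,0.017,0],[0,0,0]],[1,[0.001,0.035,0],[0,0,0]]]' >/dev/null && python3 ok.py \
&& python3 -m inch '[[1,[0,0.017,0],[0,0,0]],[1,[-0.001,0.035,0],[0,0,0]]]' >/dev/null && python3 ok.py \
&& python3 -m inch '[[1,[-0.001,0.017,0],[0,0,0]],[1,[-0.002,0.035,0],[0,0,0]]]' >/dev/null && python3 ok.py \
&& python3 -m inch '[[1,[-0.001,0.017,0],[0,0,0]],[1,[-0.003,0.035,0],[0,0,0]]]' >/dev/null && python3 ok.py \
&& python3 -m inch '[[1,[-0.002,0.017,0],[0,0,0]],[1,[-0.004,0.035,0],[0,0,0]]]' >/dev/null && python3 ok.py \
&& python3 -m inch '[[1,[-0.002,0.017,0],[0,0,0]],[1,[-0.005,0.034,0],[0,0,0]]]' >/dev/null && python3 ok.py \
&& python3 -m inch '[[1,[-0.003,0.017,0],[0,0,0]],[1,[-0.007,0.034,0],[0,0,0]]]' >/dev/null && python3 ok.py \
&& python3 -m inch '[[1,[-0.004,0.017,0],[0,0,0]],[1,[-0.008,0.034,0],[0,0,0]]]' >/dev/null && python3 ok.py \
&& python3 -m inch '[[1,[-0.004,0.017,0],[0,0,0]],[1,[-0.009,0.034,0],[0,0,0]]]' >/dev/null && python3 ok.py \
&& python3 -m inch '[[1,[-0.005,0.017,0],[0,0,0]],[1,[-0.01,0.033,0],[0,0,0]]]' >/dev/null && python3 ok.py \
&& python3 -m inch '[[1,[-0.005,0.017,0],[0,0,0]],[1,[-0.011,0.033,0],[0,0,0]]]' && python3 ok.py
```

```text
F 3.7
F 4.1
F 4.1
F 3.6
F 3.9
F 3.9
F 3.7
F 3.8
F 4.1
F 3.1
F 3.8
clock: 35.42
tool_pos: [0.6127, 0.0764, 0.1546]
ee_rot: [0.92, -0.391, -0.0, 0.0]
contact_force: [2.8, -1.3, 4.4]
finger_gap: 0.0231
grasp_force: 30.0
F 3.1
```

At 380°; on to 404°.

```bash
python3 -m inch '[[1,[-0.006,0.017,0],[0,0,0]],[1,[-0.013,0.033,0],[0,0,0]]]' >/dev/null && python3 ok.py \
&& python3 -m inch '[[1,[-0.007,0.016,0],[0,0,0]],[1,[-0.014,0.032,0],[0,0,0]]]' >/dev/null && python3 ok.py \
&& python3 -m inch '[[1,[-0.007,0.016,0],[0,0,0]],[1,[-0.015,0.032,0],[0,0,0]]]' >/dev/null && python3 ok.py \
&& python3 -m inch '[[1,[-0.008,0.016,0],[0,0,0]],[1,[-0.016,0.031,0],[0,0,0]]]' >/dev/null && python3 ok.py \
&& python3 -m inch '[[1,[-0.008,0.016,0],[0,0,0]],[1,[-0.017,0.031,0],[0,0,0]]]' >/dev/null && python3 ok.py \
&& python3 -m inch '[[1,[-0.009,0.015,0],[0,0,0]],[1,[-0.018,0.03,0],[0,0,0]]]' >/dev/null && python3 ok.py \
&& python3 -m inch '[[1,[-0.009,0.015,0],[0,0,0]],[1,[-0.019,0.029,0],[0,0,0]]]' >/dev/null && python3 ok.py \
&& python3 -m inch '[[1,[-0.01,0.015,0],[0,0,0]],[1,[-0.02,0.029,0],[0,0,0]]]' >/dev/null && python3 ok.py \
&& python3 -m inch '[[1,[-0.01,0.014,0],[0,0,0]],[1,[-0.021,0.028,0],[0,0,0]]]' >/dev/null && python3 ok.py \
&& python3 -m inch '[[1,[-0.011,0.014,0],[0,0,0]],[1,[-0.022,0.027,0],[0,0,0]]]' >/dev/null && python3 ok.py \
&& python3 -m inch '[[1,[-0.012,0.013,0],[0,0,0]],[1,[-0.023,0.026,0],[0,0,0]]]' >/dev/null && python3 ok.py \
&& python3 -m inch '[[1,[-0.012,0.013,0],[0,0,0]],[1,[-0.024,0.026,0],[0,0,0]]]' && python3 ok.py
```

```text
F 3.8
F 3.1
F 3.2
F 3.8
F 2.0
F 3.2
F 3.2
F 3.0
F 3.2
F 3.4
F 2.9
clock: 38.42
tool_pos: [0.5879, 0.0713, 0.1545]
ee_rot: [0.92, -0.391, -0.0, 0.0]
contact_force: [2.8, -1.0, 5.6]
finger_gap: 0.023
grasp_force: 30.0
F 2.9
```

At 404°; on to 428°.

```bash
python3 -m inch '[[1,[-0.012,0.013,0],[0,0,0]],[1,[-0.025,0.025,0],[0,0,0]]]' >/dev/null && python3 ok.py \
&& python3 -m inch '[[1,[-0.013,0.012,0],[0,0,0]],[1,[-0.026,0.024,0],[0,0,0]]]' >/dev/null && python3 ok.py \
&& python3 -m inch '[[1,[-0.013,0.012,0],[0,0,0]],[1,[-0.026,0.023,0],[0,0,0]]]' >/dev/null && python3 ok.py \
&& python3 -m inch '[[1,[-0.013,0.011,0],[0,0,0]],[1,[-0.027,0.022,0],[0,0,0]]]' >/dev/null && python3 ok.py \
&& python3 -m inch '[[1,[-0.014,0.011,0],[0,0,0]],[1,[-0.028,0.021,0],[0,0,0]]]' >/dev/null && python3 ok.py \
&& python3 -m inch '[[1,[-0.014,0.01,0],[0,0,0]],[1,[-0.029,0.02,0],[0,0,0]]]' >/dev/null && python3 ok.py \
&& python3 -m inch '[[1,[-0.014,0.01,0],[0,0,0]],[1,[-0.029,0.019,0],[0,0,0]]]' >/dev/null && python3 ok.py \
&& python3 -m inch '[[1,[-0.015,0.009,0],[0,0,0]],[1,[-0.03,0.018,0],[0,0,0]]]' >/dev/null && python3 ok.py \
&& python3 -m inch '[[1,[-0.015,0.009,0],[0,0,0]],[1,[-0.031,0.017,0],[0,0,0]]]' >/dev/null && python3 ok.py \
&& python3 -m inch '[[1,[-0.015,0.008,0],[0,0,0]],[1,[-0.031,0.016,0],[0,0,0]]]' >/dev/null && python3 ok.py \
&& python3 -m inch '[[1,[-0.016,0.008,0],[0,0,0]],[1,[-0.032,0.015,0],[0,0,0]]]' >/dev/null && python3 ok.py \
&& python3 -m inch '[[1,[-0.016,0.007,0],[0,0,0]],[1,[-0.032,0.014,0],[0,0,0]]]' && python3 ok.py
```

```text
F 2.0
F 2.5
F 2.9
F 2.7
F 3.2
F 2.1
F 3.0
F 2.5
F 3.1
F 2.5
F 3.7
clock: 41.42
tool_pos: [0.5649, 0.0766, 0.1549]
ee_rot: [0.92, -0.391, 0.001, -0.0]
contact_force: [6.9, -2.3, 0.7]
finger_gap: 0.0231
grasp_force: 29.6
F 7.3
```

Force has jumped to 7.3 N. One small step to confirm the stop.

```bash
python3 -m inch '[[1,[-0.008,0.003,0],[0,0,0]],[1,[-0.008,0.003,0],[0,0,0]]]'
```

```text
clock: 41.68
tool_pos: [0.5647, 0.0767, 0.1549]
ee_rot: [0.92, -0.391, 0.001, -0.0]
contact_force: [6.7, -2.0, 0.3]
finger_gap: 0.0228
grasp_force: 29.6
```

```bash
python3 -m inch '[[1,[-0.015,0.006,0],[0,0,0]],[1,[-0.015,0.006,0],[0,0,0]]]'
```

```text
clock: 41.92
tool_pos: [0.5643, 0.077, 0.155]
ee_rot: [0.92, -0.391, 0.002, -0.0]
contact_force: [8.7, -3.3, 0.2]
finger_gap: 0.0228
grasp_force: 29.6
```

```bash
python3 -m inch '[[1,[-0.015,0.006,0],[0,0,0]],[1,[-0.015,0.006,0],[0,0,0]],[1,[-0.015,0.006,0],[0,0,0]]]'
```

```text
clock: 42.3
tool_pos: [0.5638, 0.0773, 0.1551]
ee_rot: [0.92, -0.391, 0.002, -0.001]
contact_force: [9.4, -2.6, -1.3]
finger_gap: 0.023
grasp_force: 29.5
```

The stop is felt: about 10 N and hardly moving, against 2.7 N while winding. I ease off, let go and rise.

```bash
python3 -m inch '[[1,[0.02,-0.008,0],[0,0,0]],[1,[0.03,-0.012,0],[0,0,0]],[-1,[0.03,-0.012,0],[0,0,0]],[-1,[0.03,-0.012,0],[0,0,0]],[-1,[0.03,-0.012,0],[0,0,0]],[-1,[0.03,-0.012,0],[0,0,0]],[-1,[0.03,-0.012,-0.3],[0,0,0]],[-1,[0.03,-0.012,-0.9],[0,0,0]],[-1,[0.03,-0.012,-1.5],[0,0,0]],[-1,[0.03,-0.012,-2],[0,0,0]],[-1,[0.03,-0.012,-2],[0,0,0]],[-1,[0.03,-0.012,-2],[0,0,0]]]'
python3 - <<'E'
from h import *
out=[]
for n in("scene","side"):
    c=r.camera(n);u,v=proj(c,[.5872,.133,.1]).astype(int);out.append(cv2.resize(c["image"][v-50:v+50,u-50:u+50],(400,400),interpolation=2))
cv2.imwrite("pics/t4.png",np.hstack(out)[:,:,::-1])
E
```

```text
clock: 43.8
tool_pos: [0.5631, 0.077, 0.2739]
ee_rot: [0.92, -0.391, -0.001, 0.0]
contact_force: [0.1, -0.0, -0.3]
finger_gap: 0.0856
grasp_force: 0.0
```

View pics/t4.png

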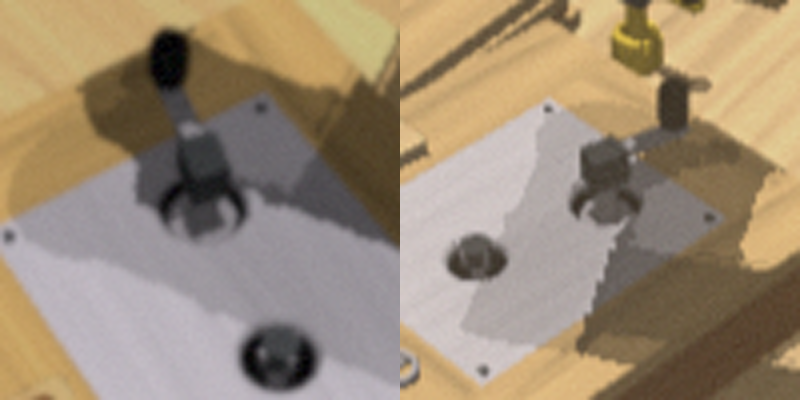

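The crank stands upright and seated, with the hub at scene crop (205,165) over the hole, and the hand is clear. The cutter at (278,358) has visibly risen.

```bash
python3 -c "
from plant import r
print(r.sign_off())"
```

```text
the job is handed in; nothing more can be done
None
```

I seated the crank on the spindle, wound it clockwise about 430° until it went hard against the lift's stop (about 10 N at the knob, against about 3 N while winding), left it standing there released, and handed the job in at about 44 s; no verdict came back.

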